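# Change over the lens trays

## Task

Three low lens-tray units stand on the desk and one of the narrow trays has been left standing out. First push that tray fully home, then hook a fingertip behind the front lip of the wide tray and draw it out as far as it goes, gently, so that its lenses stay lying in it. Touch only: do not pinch the fronts of the trays or pick anything up, and leave the third tray shut and everything else where it is.

Things in the scene. Friction and masses are not known exactly. Their poses are not given: they have to be found in the camera images.
- wide_unit: a low white lens-tray unit fixed to the desk: a housing 130 mm wide, 130 mm deep and 54 mm high, with a roof, and one tray that slides out of its front. Origin on the desk, at the middle of the housing's front face; its x axis points from the front into the housing, y is across, z up. This is the WIDE unit; its place among the three varies.
- wide_tray (a joint): slide of the wide tray: 0 = fully home, 0.085 = fully out at its stop (metres, out is along minus x of its unit); friction about 2 N plus light damping, it stays where left. Starts at 0.
- wide_lip (a point): upright lip across the front end of the wide tray, 130 mm wide and 4 mm thick, its top 40 mm above the desk. The point is the middle of the top edge of its INNER face (the face towards the housing); x points towards the housing. Behind the lip lies an open finger well 45 mm long in x (108 mm across), with a floor 10 mm above the desk, ended by the tray's 43 mm high inner front; trays stand in front of the housing by 57 mm when home. It moves with the tray.
- wide_front (a point): metal trim strip, 4 mm thick, on the outside of the lip of the wide tray, from 6 to 34 mm above the desk. The point is the middle of the top edge of its OUTER face (the face towards the robot, 8 mm in front of the lip's inner face); x points towards the housing.
- open_unit: a low white lens-tray unit fixed to the desk: a housing 88 mm wide, 130 mm deep and 54 mm high, with a roof, and one tray that slides out of its front. Origin on the desk, at the middle of the housing's front face; its x axis points from the front into the housing, y is across, z up. This is the narrow unit whose tray was left standing out.
- open_tray (a joint): slide of the narrow tray that was left out: 0 = fully home, 0.085 = fully out at its stop (metres, out is along minus x of its unit); friction about 2 N plus light damping, it stays where left. Starts between 0.05 and 0.082.
- open_lip (a point): upright lip across the front end of the narrow tray that was left out, 88 mm wide and 4 mm thick, its top 40 mm above the desk. The point is the middle of the top edge of its INNER face (the face towards the housing); x points towards the housing. Behind the lip lies an open finger well 45 mm long in x (66 mm across), with a floor 10 mm above the desk, ended by the tray's 43 mm high inner front; trays stand in front of the housing by 57 mm when home. It moves with the tray.
- open_front (a point): metal trim strip, 4 mm thick, on the outside of the lip of the narrow tray that was left out, from 6 to 34 mm above the desk. The point is the middle of the top edge of its OUTER face (the face towards the robot, 8 mm in front of the lip's inner face); x points towards the housing.
- shut_unit: a low white lens-tray unit fixed to the desk: a housing 88 mm wide, 130 mm deep and 54 mm high, with a roof, and one tray that slides out of its front. Origin on the desk, at the middle of the housing's front face; its x axis points from the front into the housing, y is across, z up. This is the other narrow unit; its tray is home and stays so.
- shut_tray (a joint): slide of the other narrow tray: 0 = fully home, 0.085 = fully out at its stop (metres, out is along minus x of its unit); friction about 2 N plus light damping, it stays where left. Starts at 0 and is to be left alone.
- lens_a: trial lens, round metal rim 38 mm wide with a small tab, 9 mm high, lying loose in the wide tray behind its inner front (under the roof at the start). Origin on its underside.
- lens_b: second such trial lens, lying loose in the wide tray. Origin on its underside.
- lens_tin: round tin, 40 mm wide, 18 mm high, on the roof of the other narrow unit. Origin at the centre of its underside.
- spare_lens: trial lens 38 x 53 x 9 mm lying on the roof of the narrow unit whose tray is out. Origin on its underside.
- blue_bottle: drop bottle 27 mm wide, 68 mm tall, on the desk at the right. Origin at the centre of its underside.
- red_bottle: drop bottle 25 mm wide, 62 mm tall, on the desk at the right. Origin at the centre of its underside.
- gel_bottle: gel bottle 44 mm wide, 85 mm tall, on the desk at the right. Origin at the centre of its underside.
- strip_box: small carton 30 x 66 x 22 mm on the desk at the right. Origin at the centre of its underside.
- loupe: black cylindrical stand magnifier, 36 mm wide, 26 mm high, on the desk at the front left. Origin at the centre of its underside.

How it is judged:
By the outcome, as a careful person would: the job done as asked, in the order asked, and still so for the second after the job is handed in, with the robot touching nothing.
It also fails if it takes over 53 s, if anything falls off the work surface, if the arm or the gripper's body presses on something with over 40 N, if the wrist force passes 120 N, or if a joint passes its speed limit or range.

## Robot

A 7-joint arm with a two-finger parallel gripper is mounted at the origin on a cart in front of the work surface, level with it; the furniture and walls round the work are solid. World frame = base frame: x ahead of the robot, y to its left, z up, the work surface at z = 0. Lengths are in m, angles in rad, forces in N, time in s.
With the tool pointing down it reaches from about 0.375 to 0.925 m from the base axis. Payload 3.1 kg.
Tool frame: the origin (TCP) lies between the finger pads; the fingertips stand 19 mm ahead of it and the grasp point (between the pads) is the TCP; z points along the fingers, y is the line along which they close (so a half turn about z gives the same grasp; the last joint's range is limited). The gripper opens to 85 mm and grips with 20 to 120 N. Pads are 22 mm wide; open, the fingers measure 114 mm over their backs; the gripper's body (76 mm by 85 mm) begins 54 mm behind the grasp point. The pads swing forward as they close: fully open they stand 13 mm farther back than shut.
Start: joints at [-1.292, 0.383, 0.044, 1.598, -0.018, 1.161, -0.05], TCP at [0.239, 0.604, 0.25] pointing down, gripper open.
Joint ranges: [-2.61, 2.61], [-0.41, 2.15], [-1.48, 1.57], [0, 2.5], [-1.57, 4.71], [0.05, 1.97], [-2.85, 2.85]. Speed limits (rad/s): [2.79, 2.79, 3.14, 3.14, 3.14, 3.14, 3.14].

## Interface

Orientations are given as a unit quaternion [x, y, z, w].
In Python, from bench import move_ptp, movel, move_j, move_gripper, pause, inverse_kinematics, read_camera, camera_params, MotionError, sign_off, look_for, tip_of, read_time_s, read_qpos, read_joint_vel, read_effort, read_eef_pos, read_tcp_rot, read_ft_force, read_ft_torque, read_finger_gap, read_grasp_force gives the robot as it stands. Calls block until the motion is done:
- move_ptp(position, orientation): joint-space move of the TCP to a pose.
- movel(position, orientation=None, speed=0.15): straight line of the TCP; orientation=None keeps the orientation; speed is the mean speed in m/s.
- move_j(angles): joint-space move.
- move_gripper(opening, effort=None): finger opening in m; effort is the grip in N (None keeps the last); returns when the fingers have stopped.
- pause(seconds).
- inverse_kinematics(position, orientation): joint angles nearest the present ones, or None.
- read_camera(name): name is "scene" or "top" or "wrist"; returns the picture (480x640x3 uint8, red, green, blue); there is no depth.
- camera_params(name): a dict with "K" (3x3 intrinsics, pixels), "dist_coeffs" ([k1, k2, p1, p2, k3] as OpenCV has them; the pictures are not rectified), "camera_from_world" (4x4, takes a point from world to camera coordinates). Camera axes: x right, y down, z forward; pixel columns grow to the right and rows downward; lengths in m; the calibration is good to about 2 mm. A picture is of the moment at which its call begins: read the wrist's pose just before it. camera_params takes no time and is no camera call; for the wrist camera it gives the pose at the moment of the call.
A pose or a line that the arm cannot do raises MotionError and nothing moves.
- sign_off(): hands the job in; it is judged then, once.
Trained networks look in the newest picture that a camera, given by its name, has taken for a name from the list of things; names that differ only in an ending like _2 or _b are one class to them, and where a whole thing is asked for, a point or a joint stands for the part that bears it (a point fixed in the world has none). Each returns a list of dicts, best first, with "confidence" (0 to 1); they miss things now and then, are a little off and sometimes report something else, mostly with a low value. They report only what shows in the picture. A call takes as long as a camera call.
- look_for(camera, name): "at" ([column, row] in pixels, amid what is visible of it).
- tip_of(camera, name): "at" ([column, row] in pixels: a listed point, or the origin of a listed thing).
Readings, each from a call of its own:
- read_time_s(): time.
- read_qpos(): joint angles.
- read_joint_vel(): joint speeds.
- read_effort(): joint torques, N m.
- read_eef_pos(): TCP position.
- read_tcp_rot(): TCP orientation.
- read_ft_force(): force on the tool from outside, world axes, zero at the start.
- read_ft_torque(): the same for the moment, N m.
- read_finger_gap(): finger opening in m.
- read_grasp_force(): force on a finger pad.
Only numpy, scipy, OpenCV 4.12 (cv2) and the standard library are available. Lean on these libraries where they do the work, as an engineer would, in place of code of your own. Each camera call takes 0.05 s, during which the arm holds its last target. There are 200 camera calls.

## Working session

There is one attempt and no reset: what is moved stays moved. The work goes in short steps, each a Python script; the robot and the scene stay as the last script left them, time stands still between calls to the robot, and variables do not carry over. Pictures are saved under pics/ and viewed, at most 10 in all, crops included, and the job is handed in when it is done.

```bash
mkdir -p pics; ls; python3 - <<'E'
from bench import *
import cv2,numpy as np
for c in ["scene","top"]:
    im=read_camera(c); cv2.imwrite(f"pics/{c}0.png",im[:,:,::-1])
    p=camera_params(c); print(c,np.round(p["K"],1).tolist(),p["dist_coeffs"],np.round(np.linalg.inv(p["camera_from_world"]),3).tolist())
    for n in ["wide_unit","wide_lip","wide_front","open_unit","open_lip","open_front","shut_unit"]:
        print(n,[(np.round(d["at"]).tolist(),round(d["confidence"],2)) for d in tip_of(c,n)[:3]])
print(read_time_s(), read_tcp_rot(), read_finger_gap())
E
```

```text
pics
scene [[515.0, 0.0, 323.7], [0.0, 515.0, 244.0], [0.0, 0.0, 1.0]] [-0.09644696  0.          0.          0.          0.        ] [[0.445, -0.634, 0.633, -0.243], [-0.896, -0.309, 0.321, -0.415], [-0.008, -0.709, -0.705, 0.973], [0.0, 0.0, 0.0, 1.0]]
wide_unit [([245.0, 221.0], 0.73)]
wide_lip [([235.0, 221.0], 0.76)]
wide_front [([235.0, 227.0], 0.93), ([235.0, 223.0], 0.33)]
open_unit [([363.0, 261.0], 0.75)]
open_lip [([175.0, 260.0], 0.63), ([341.0, 286.0], 0.59)]
open_front [([334.0, 287.0], 0.86), ([312.0, 206.0], 0.24)]
shut_unit [([299.0, 240.0], 0.88)]
top [[579.4, 0.0, 320.5], [0.0, 579.4, 236.3], [0.0, 0.0, 1.0]] [-0.14220751  0.          0.          0.          0.        ] [[0.011, -0.987, 0.163, 0.322], [-1.0, -0.011, 0.002, -0.02], [-0.001, -0.163, -0.987, 1.462], [0.0, 0.0, 0.0, 1.0]]
wide_unit [([215.0, 216.0], 0.67)]
wide_lip [([212.0, 233.0], 0.88), ([351.0, 218.0], 0.35)]
wide_front [([211.0, 234.0], 0.61)]
open_unit [([352.0, 218.0], 0.86), ([472.0, 309.0], 0.68)]
open_lip [([349.0, 264.0], 0.7)]
open_front [([345.0, 264.0], 0.55)]
shut_unit [([273.0, 215.0], 0.77)]
0.8 [ 1.87273390e-01  9.82307831e-01  4.21564267e-05 -1.28891561e-05] 0.08546468363492916
```

View pics/scene0.png

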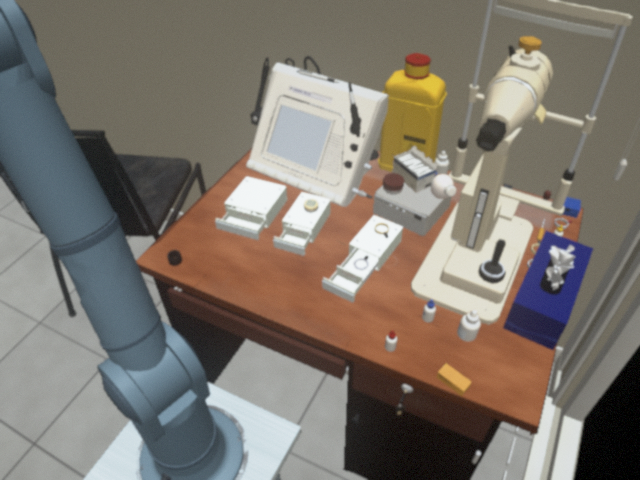

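View pics/top0.png

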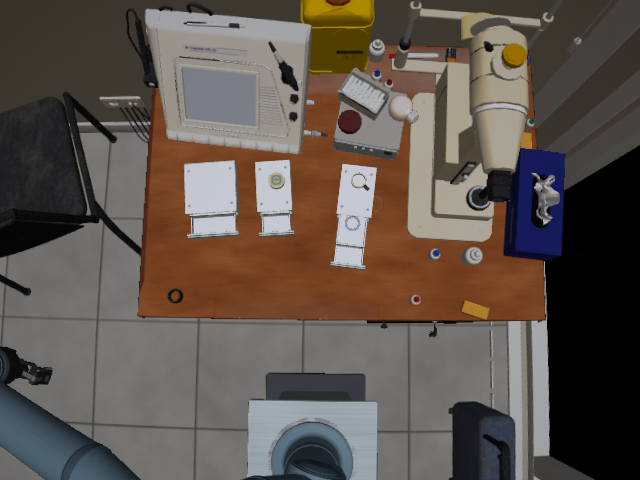

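```bash
cat > h.py <<'E'
from bench import *
import cv2,numpy as np
from scipy.spatial.transform import Rotation as R
def ray(c,uv,z,p=None):
    p=p or camera_params(c)
    n=cv2.undistortPoints(np.array([[uv]],float),np.array(p["K"]),np.array(p["dist_coeffs"]))[0,0]
    T=np.linalg.inv(p["camera_from_world"]); d=T[:3,:3]@[n[0],n[1],1]; o=T[:3,3]
    return o+d*(z-o[2])/d[2]
def proj(c,X,p=None):
    p=p or camera_params(c); T=np.array(p["camera_from_world"])
    r,_=cv2.Rodrigues(T[:3,:3])
    return cv2.projectPoints(np.array(X,float).reshape(-1,1,3),r,T[:3,3],np.array(p["K"]),np.array(p["dist_coeffs"]))[0][:,0]
def rot(yaw): # tool down, tool y axis at world angle yaw
    y=np.array([np.cos(yaw),np.sin(yaw),0]); z=np.array([0,0,-1.]); x=np.cross(y,z)
    return R.from_matrix(np.c_[x,y,z]).as_quat()
E
python3 - <<'E'
from h import *
for c,d in {"scene":dict(wide_unit=(245,221,0),wide_lip=(235,221,.04),wide_front=(235,227,.034),open_unit=(363,261,0),open_lip=(341,286,.04),open_front=(334,287,.034),shut_unit=(299,240,0)),
 "top":dict(wide_unit=(215,216,0),wide_lip=(212,233,.04),wide_front=(211,234,.034),open_unit=(352,218,0),open_lip=(349,264,.04),open_front=(345,264,.034),shut_unit=(273,215,0))}.items():
    for n,(u,v,z) in d.items(): print(c,n,np.round(ray(c,(u,v),z),3))
print(R.from_quat(read_tcp_rot()).as_matrix().round(3))
E
```

```text
scene wide_unit [ 0.615  0.268 -0.   ]
scene wide_lip [0.568 0.264 0.04 ]
scene wide_front [0.553 0.255 0.034]
scene open_unit [ 0.618 -0.092  0.   ]
scene open_lip [ 0.485 -0.091  0.04 ]
scene open_front [ 0.48  -0.075  0.034]
scene shut_unit [0.614 0.094 0.   ]
top wide_unit [0.613 0.256 0.   ]
top wide_lip [0.562 0.255 0.04 ]
top wide_front [0.56  0.258 0.034]
top open_unit [ 0.611 -0.097  0.   ]
top open_lip [ 0.488 -0.088  0.04 ]
top open_front [ 0.488 -0.078  0.034]
top shut_unit [0.617 0.106 0.   ]
[[-0.93   0.368 -0.   ]
 [ 0.368  0.93   0.   ]
 [ 0.     0.    -1.   ]]
```

The scene view shows the wide unit at left (top picture ~(212,200)) and the shut unit with the tin in the middle (~(275,198)). The open unit is at right, with its lip at ~(348,265) and a slight yaw. I'll take a closer crop to get the yaws.

```bash
python3 - <<'E'
import cv2
im=cv2.imread("pics/top0.png")[150:280,175:395]
cv2.imwrite("pics/crop0.png",cv2.resize(im,None,fx=3.6,fy=3.6,interpolation=cv2.INTER_CUBIC))
E
```

```text
(no output)
```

View pics/crop0.png

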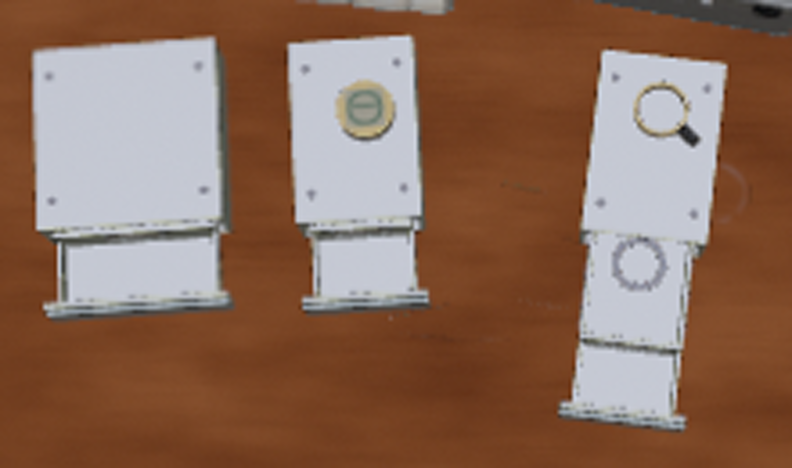

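```bash
python3 - <<'E'
from h import *
f=lambda c,z:ray("top",(175+(c[0]+.5)/3.6-.5,150+(c[1]+.5)/3.6-.5),z)[:2]
for n,q,l,w in [("wide",[(33,51),(214,38),(222,219),(39,230)],[(46,307),(229,296)],.13),("open",[(603,50),(726,65),(708,245),(583,233)],[(562,405),(685,418)],.088)]:
    P=np.array([f(c,.054) for c in q]); L=np.array([f(c,.04) for c in l])
    dx=(P[0]+P[1]-P[2]-P[3])/2; dy=(P[0]+P[3]-P[1]-P[2])/2
    print(n,np.linalg.norm(dx),np.linalg.norm(dy),"yaw",np.degrees([np.arctan2(dx[1],dx[0]),np.arctan2(-dy[0],dy[1])]),
      "front mid",(P[2]+P[3])/2,"lip mid",L.mean(0),"liplen",np.linalg.norm(L[0]-L[1]), np.degrees(np.arctan2(-(L[0]-L[1])[0],(L[0]-L[1])[1])))
E
```

```text
wide 0.1299713922230124 0.12851444676948187 yaw [4.87111691 4.20913578] front mid [0.61226828 0.25719385] lip mid [0.56057429 0.25266372] liplen 0.12851301767831544 4.076281173785405
open 0.1304918499222005 0.08660753351891379 yaw [-5.82863832 -5.69404383] front mid [ 0.60570341 -0.09935447] lip mid [ 0.4877243  -0.08525198] liplen 0.08484863020072012 -5.475007446944755
```

Measured sizes match the specification (130×130 mm and 130×87 mm). Wide yaw is about +4.5° and open yaw about −5.7°, with the open tray out about 70 mm. Next I go above the open tray's front with the gripper shut.

```bash
cat >> h.py <<'E'
def unit(F,deg):
    a=np.radians(deg); return np.array(F),np.array([np.cos(a),np.sin(a)]),rot(a+np.pi/2)
OPEN=unit((.606,-.0993),-5.7); WIDE=unit((.6123,.2565),4.5)
def at(U,d,z,side=0): # d metres in front of housing
    F,u,q=U; p=F-d*u+side*np.array([-u[1],u[0]]); return [p[0],p[1],z]
E
python3 - <<'E'
from h import *
move_gripper(0.0,20)
move_ptp(at(OPEN,.163,.2),OPEN[2])
p=camera_params("wrist"); im=read_camera("wrist"); cv2.imwrite("pics/w1.png",im[:,:,::-1])
for n,z in [("open_front",.034),("open_lip",.04),("open_unit",0)]:
    for d in tip_of("wrist",n)[:2]:
        X=ray("wrist",d["at"],z,p); e=X[:2]-OPEN[0]; u=OPEN[1]
        print(n,d["at"],d["confidence"],X.round(4),"d",-e@u,"side",e@[-u[1],u[0]])
print(read_time_s(),read_eef_pos(),read_finger_gap(),read_ft_force(), read_qpos())
E
```

```text
open_front [319.9, 261.8] 0.74 [ 0.4821 -0.0847  0.034 ] d 0.12478396052391756 side 0.002243481976503157
open_lip [320.5, 275.6] 0.67 [ 0.4916 -0.0851  0.04  ] d 0.11523544665466802 side 0.0027259753946993273
4.3167 [ 0.44407875 -0.08261222  0.20004721] 0.00014316994290176845 [-0.22967076 -1.13323176  0.20578404] [-0.72335118  0.05540168  0.8513565   2.13787832 -0.05039266  0.96765088
  1.62830204]
```

View pics/w1.png

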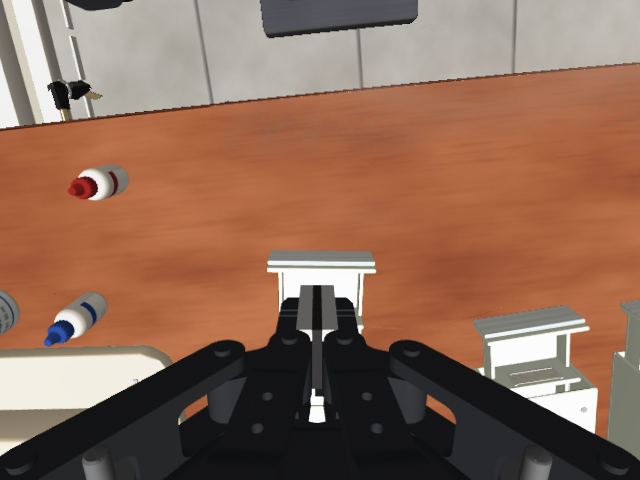

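The wrist view shows the open tray's lip at ~(320,262) directly ahead of the shut fingers, with clear desk in front of it. That agrees with the top camera to 2 mm, so I descend and push with force monitoring.

```bash
python3 - <<'E'
from h import *
F,u,q=OPEN; u3=np.r_[u,0]
print(proj("wrist",np.array(read_eef_pos())-[0,0,.019]))
movel(at(OPEN,.165,.032),q,.15)
pause(.2); f0=np.array(read_ft_force()); print(f0)
movel(at(OPEN,.145,.032),q,.1)
print((np.array(read_ft_force())-f0).round(1))
movel(at(OPEN,.08,.032),q,.05)
print("at .08",(np.array(read_ft_force())-f0).round(1),read_time_s())
d=.08
while d>.055:
    d-=.002; movel(at(OPEN,d,.032),q,.03)
    f=np.array(read_ft_force())-f0; e=np.array(read_eef_pos())[:2]-F
    print(round(d,3),round(-e@u,4),round(f@u3,1))
    if f@u3<-12: break
print(read_time_s())
E
```

```text
[[319.83282967 303.73175967]]
[-1.0640052   0.94786494  0.79165705]
[ 1.9 -0.5 -0.9]
at .08 [-0.4 -1.9 -1. ] 7.5833
0.078 0.0777 -0.1
0.076 0.0757 0.0
0.074 0.0737 -0.7
0.072 0.0718 -0.2
0.07 0.0698 0.3
0.068 0.0678 -0.7
0.066 0.0673 -4.7
0.064 0.0673 -6.3
0.062 0.0672 -10.9
0.06 0.0672 -13.8
10.0833
```

The open tray hit its stop with the finger at d = 67 mm, which is 57 mm plus the half finger, so it is home. Next I back off, go over the wide tray's well and check.

```bash
python3 - <<'E'
from h import *
q=OPEN[2]
movel(at(OPEN,.10,.032),q,.1); movel(at(OPEN,.10,.18),q,.25)
move_ptp(at(WIDE,.0265,.18),WIDE[2])
p=camera_params("wrist"); im=read_camera("wrist"); cv2.imwrite("pics/w2.png",im[:,:,::-1])
for n,z in [("wide_front",.034),("wide_lip",.04)]:
    for d in tip_of("wrist",n)[:2]:
        X=ray("wrist",d["at"],z,p); e=X[:2]-WIDE[0]; u=WIDE[1]
        print(n,d["at"],d["confidence"],X.round(4),"d",-e@u,"side",e@[-u[1],u[0]])
im=read_camera("top"); cv2.imwrite("pics/t2.png",cv2.resize(im[150:280,175:395,::-1],None,fx=3.6,fy=3.6,interpolation=cv2.INTER_CUBIC))
print(read_time_s(),read_eef_pos(), proj("wrist",np.array(read_eef_pos())-[0,0,.019],p))
E
```

```text
wide_front [325.9, 181.3] 0.76 [0.5551 0.2532 0.034 ] d 0.05726160694749789 side 0.0011975007504577125
wide_lip [326.2, 193.8] 0.69 [0.5629 0.2539 0.04  ] d 0.049420881789634157 side 0.0013033807646634092
12.9 [0.58648703 0.25185554 0.18043316] [[322.91652744 304.63206695]]
```

View pics/w2.png

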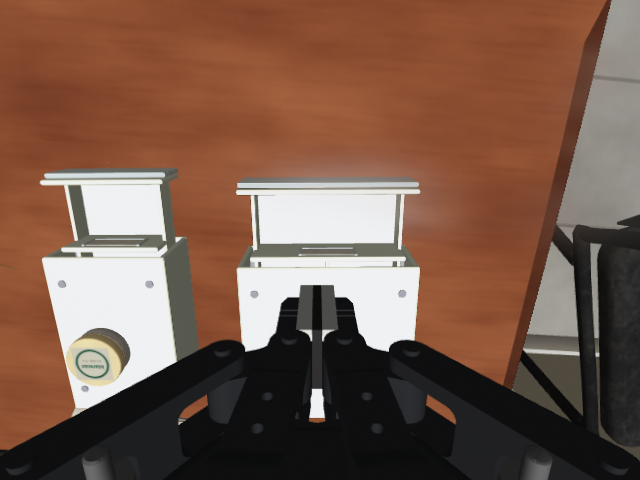

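View pics/t2.png

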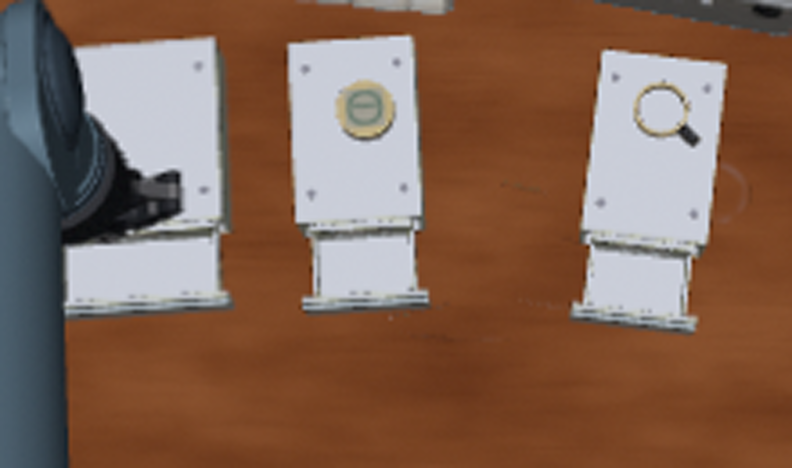

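The top picture shows the open tray home, its lip at ~(634,318) like the shut neighbour's, with the roof lens undisturbed. The wrist view puts the wide lip at (326,194), d = 49 mm as expected, so I go into the well and draw gently.

```bash
python3 - <<'E'
from h import *
F,u,q=WIDE; u3=np.r_[u,0]; z=.035
movel(at(WIDE,.027,.08),q,.15)
pause(.2); f0=np.array(read_ft_force())
movel(at(WIDE,.027,z),q,.06)
f=np.array(read_ft_force())-f0; print(f.round(1),read_eef_pos())
if f[2]>6: movel(at(WIDE,.027,.08),q,.1); raise SystemExit("touched")
movel(at(WIDE,.036,z),q,.03)
movel(at(WIDE,.112,z),q,.035)
print((np.array(read_ft_force())-f0).round(1),read_time_s())
d=.112
while d<.137:
    d+=.002; movel(at(WIDE,d,z),q,.025)
    f=np.array(read_ft_force())-f0; e=np.array(read_eef_pos())[:2]-F
    print(round(d,3),round(-e@u,4),round(f@u3,1))
    if f@u3>10: break
print(read_time_s())
E
```

```text
[1.  0.1 1.6] [0.58577831 0.25440333 0.03525021]
[ 2.1 -0.5  2.4] 17.5917
0.114 0.1145 2.2
0.116 0.1166 1.7
0.118 0.1184 0.8
0.12 0.1203 1.7
0.122 0.1222 1.8
0.124 0.1229 5.3
0.126 0.123 8.2
0.128 0.123 11.6
19.5917
```

The tray met its stop at d = 123 mm, exactly the 38 + 85 mm expected. I release, lift clear and check.

```bash
python3 - <<'E'
from h import *
q=WIDE[2]
movel(at(WIDE,.121,.035),q,.03)
movel(at(WIDE,.105,.035),q,.06); movel(at(WIDE,.105,.2),q,.15)
move_ptp([.42,.12,.3],q)
im=read_camera("scene"); cv2.imwrite("pics/s3.png",cv2.resize(im[130:330,150:420,::-1],None,fx=2.9,fy=2.9,interpolation=cv2.INTER_CUBIC))
im=read_camera("top"); cv2.imwrite("pics/t3.png",cv2.resize(im[150:310,155:395,::-1],None,fx=3.3,fy=3.3,interpolation=cv2.INTER_CUBIC))
print(read_time_s())
E
```

```text
22.5083
```

View pics/t3.png

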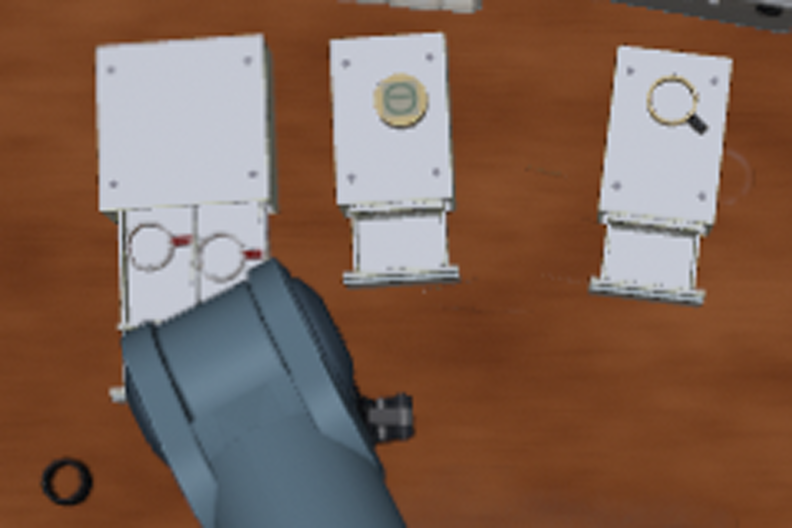

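View pics/s3.png

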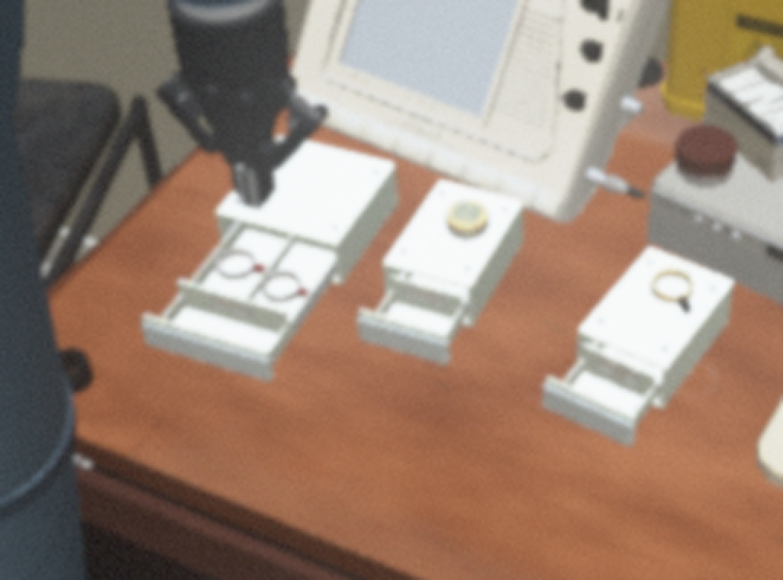

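The wide tray is fully out with both lenses lying in it (top crop ~(150,247) and (222,257)). The other two trays are shut, and the tin, roof lens and loupe are in place. The arm is clear, so I hand in.

```bash
python3 -c "
from bench import *
print(sign_off())"
```

```text
the job is handed in; nothing more can be done
None
```

The job is handed in: the open tray was pushed home first, then the wide tray was drawn out to its stop with both lenses still lying in it, and the third tray and everything else I could see in the final pictures stayed where it was.

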